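# Tighten the clamp nut deep inside the ring stack

## Task

The brass clamp nut at the bottom of the ferrite ring stack's deep bore is loose. Take the long orange socket driver out of the plywood stand, work its socket fully down over the nut by feel, and tighten the nut clockwise until it comes up against its stop; then pull the driver out and stand it back upright in the slot it came from. The ferrite is brittle and the thread is soft, so press and wrench only lightly throughout, and leave the other two drivers and the two loose rings where they are.

Things in the scene. Friction and masses are not known exactly. Their poses are not given: they have to be found in the camera images.
- driver_grip (a point): Centre of the orange handle of the long socket driver: square, 26 x 26 mm, 60 mm tall, x and y axes square to its flat sides, z up. The point is on the driver's axis, 150 mm above its lower end, 30 mm below its top. Below the handle: a 14 mm steel shank, then the socket. Mass about 350 g (varies). Grip it across the stand's short side (x): shorter drivers stand 70 mm away along y.
- driver_tip (a point): Lower end of the orange driver: centre of the open rim of its socket, 150 mm below driver_grip on the axis. The socket is 35 mm in outer diameter, 34 mm long, with a hexagonal recess 25 mm across flats, 24 mm deep, open downward, corners on the driver's x axis.
- stand: Plywood stand fixed to the counter, 85 (x) x 215 (y) x 70 mm high, origin under its centre, z up. Three square slots, 42 x 42 mm, 55 mm deep (floor 15 mm above the counter) at y = -70, 0 and 70 mm. Each holds a driver upright, socket rim on the slot's floor; which one stands where varies. Lift them straight up.
- bore_mouth (a point): Centre of the mouth of the vertical bore, level with the top of the white flange on the ring stack, 96 mm above the counter. The mouth tapers from 60 mm diameter to the 42 mm bore within its top 8 mm. The stack (black, grey, green ring, 120 mm across) sits on a 150 mm square aluminium plate fixed to the counter.
- nut_top (a point): Point on the bore's axis level with the top of the brass nut, 64 mm below bore_mouth. Hexagon 24 mm across flats, 14 mm high, top edges chamfered 2.5 mm, stud of 16 mm diameter rising 6 mm above it. A socket whose corners are not in line rests here, 10 to 14 mm above nut_seat; a steady side force then tells that it is off-centre by a mm or so (give way to it).
- nut_seat (a point): Point on the bore's axis on the nut's round flange, 78 mm below bore_mouth; the socket is fully on when its rim rests here. This orientation is the stack's, not the nut's: how the hexagon lies is not measured. It repeats every 60 degrees and the socket slips on only within about 4 degrees, so turn it either way under a light push until it drops.
- nut (a joint): Angle of the nut in rad about its vertical axis, growing clockwise seen from above (tightening); it tells nothing about how the hexagon lies. It starts between 0 and 0.4 and has a hard stop at 1.2, which is fully tightened (it could be backed off to -1). It turns stiffly at about 0.09 N m and stays where it is left; past 0.5 N m at the stop it is being forced. The socket has about 0.08 rad of play on it each way.
- driver_blue_grip (a point): Centre of the blue handle of a stubby driver (smaller socket, 108 mm long in all, its top 123 mm above the counter) in the stand; leave it.
- driver_green_grip (a point): Centre of the green handle of another stubby driver (smaller socket, 100 mm long in all, top 115 mm above the counter) in the stand; leave it.
- ring_green: Loose green ferrite ring, 52 mm outer diameter, 15 mm high, lying by the stack; origin under its centre; leave it.
- ring_black: Loose black ferrite ring, 36 mm outer diameter, 12 mm high, lying beyond the stand; origin under its centre; leave it.

How it is judged:
By the outcome, as a careful person would: the job done as asked, in the order asked, and still so for the second after the job is handed in, with the robot touching nothing.
It also fails if it takes over 72 s, if anything falls off the work surface, if the arm or the gripper's body presses on something with over 40 N, if the wrist force passes 120 N, or if a joint passes its speed limit or range.

## Robot

A 6-joint arm with a two-finger parallel gripper is mounted at the origin on the work surface. World frame = base frame: x ahead of the robot, y to its left, z up, the work surface at z = 0. Lengths are in m, angles in rad, forces in N, time in s.
With the tool pointing down it reaches from about 0.3 to 0.875 m from the base axis. Payload 6.4 kg.
Tool frame: the origin (TCP) lies on the front face of the gripper's body, between the roots of the fingers; the fingertips stand 73 mm ahead of it and the grasp point (between the pads) lies ctrl.pinch_z ahead of it (ctrl.pinch_z is the distance from the TCP to the grasp point, in m); z points along the fingers, x is the direction in which the jaws open and shut, and the axes are right-handed (so a half turn about z gives the same grasp; the last joint's range is limited). The gripper opens to 85 mm and grips with 20 to 120 N. Pads are 22 mm wide; open, the fingers measure 114 mm over their backs; the gripper's body (76 mm by 85 mm) begins 54 mm behind the grasp point. The pads swing forward as they close: fully open they stand 13 mm farther back than shut.
Start: joints at [0.975, 0.181, 1.607, -0, 1.354, -0.206], TCP at [0.218, 0.532, 0.304] pointing down, gripper open.
Joint ranges: [-2.99, 2.99], [-0.89, 2.07], [0.3, 2.58], [-1.14, 4.28], [0, 2.63], [-3.12, 3.12]. Speed limits (rad/s): [2.57, 2.57, 3.01, 3.14, 3.14, 3.14].

## Interface

Orientations are given as a unit quaternion [w, x, y, z].
In Python, from bench import ctrl gives the robot as it stands.
- The arm moves only by the tool move_arm, never from a script. Its argument "rows" is text: rows parted by semicolons, each of 7 numbers parted by spaces: the shift along the tool's x, y, z in cm, then the turn, a rotation vector about the tool's x, y, z in degrees, then the opening, from 0 (shut) to 1 (fully open). In form: x y z rx ry rz grip; .... A call has 1 to 20 rows; each row shifts and turns the commanded pose from where the row before left it, along the tool's axes as they then stand; what a row does not reach is not made up. A row lasts 1/10 s, in which the tool goes at most 50 mm and 8.59 degrees, less where a joint would pass 70% of its speed; a pose out of reach is approached as far as the arm can. A call with a gripper value outside its range is refused whole. The fingers move at their own pace and stop on an object; the grip force is fixed at half the most. Time passes only in rows, so rows that do not move let the fingers close. It gives the time, the measured TCP pose, the force and the opening at its end, in the units of the state.
- ctrl.get_obs(): the state, without advancing time (a new reading comes with each control period).
- ctrl.camera(name): name is "scene" or "top" or "wrist"; returns a dict with "color" (420x560x3 uint8, blue, green, red), "fx", "fy", "cx", "cy" (pixels), "rvec" (rotation vector, rad) and "tvec" (3), from world to camera coordinates, as OpenCV has them. Camera axes: x right, y down, z forward; pixel columns grow to the right and rows downward; lengths in m; the calibration is good to about 2 mm. The wrist camera is an equidistant fisheye: a pixel r from the principal point sees the ray r / f radians off the axis. A picture is of the moment at which its call begins. There is no depth.
- ctrl.hand_in(): hands the job in, once; it reports no verdict.
Trained networks look in the newest picture that a camera, given by its name, has taken for a name from the list of things; names that differ only in an ending like _2 or _b are one class to them, and where a whole thing is asked for, a point or a joint stands for the part that bears it (a point fixed in the world has none). Each returns a list of dicts, best first, with "confidence" (0 to 1); they miss things now and then, are a little off and sometimes report something else, mostly with a low value. They report only what shows in the picture. A call takes as long as a camera call.
- ctrl.look_for(camera, query): "bbox" ([left, top, right, bottom] in pixels, round what is visible of it).
- ctrl.trace(camera, query): "region" (420x560 bool, what is visible of it) and "bbox" ([left, top, right, bottom] in pixels, round what is visible of it).
The state is a dict: "time_s": time; "q": joint angles; "dq": joint speeds; "joint_efforts": joint torques, N m; "eef_pos": TCP position; "eef_rot": TCP orientation; "wrist_force": force on the tool from outside, world axes, zero at the start; "torque": the same for the moment, N m; "opening": opening from 0.0 (shut) to 1.0 (fully open).
Only numpy, scipy, OpenCV 4.12 (cv2) and the standard library are available. Lean on these libraries where they do the work, as an engineer would, in place of code of your own. Each camera call takes 0.05 s, during which the arm holds its last target.

## Working session

There is one attempt and no reset: what is moved stays moved. The work goes in short steps, Python scripts to look and compute and a tool call to move; the robot and the scene stay as the last step left them, time stands still between calls to the robot, and variables do not carry over. Pictures are saved under pics/ and viewed, and the job is handed in when it is done.

Besides the shell and the picture viewer there is one more tool, called after "Call:" as a command line: name --argument value ..., lists and objects as JSON in quotes. move_arm: Moves the arm, as the interface text tells. Its arguments: {"type":"object","properties":{"rows":{"type":"string"}},"required":["rows"]}

```bash
mkdir -p pics; ls
cat > h.py <<'E'
import numpy as np, cv2
from bench import ctrl
from scipy.spatial.transform import Rotation as R
def ray(c,u,v):
    Rm=cv2.Rodrigues(np.array(c["rvec"],float))[0]; t=np.array(c["tvec"],float).ravel()
    x=(u-c["cx"])/c["fx"]; y=(v-c["cy"])/c["fy"]
    if c.get("fish"):
        r=np.hypot(x,y); d=np.array([x/r*np.sin(r),y/r*np.sin(r),np.cos(r)]) if r>0 else np.array([0,0,1.])
    else:
        d=np.array([x,y,1.])
    d=d/np.linalg.norm(d)
    return -Rm.T@t, Rm.T@d
def atz(c,u,v,z):
    o,d=ray(c,u,v); return o+d*(z-o[2])/d[2]
def tri(rs):
    A=np.zeros((3,3)); b=np.zeros(3)
    for o,d in rs:
        P=np.eye(3)-np.outer(d,d); A+=P; b+=P@o
    p=np.linalg.solve(A,b)
    return p,[np.linalg.norm((np.eye(3)-np.outer(d,d))@(p-o)) for o,d in rs]
def cam(n):
    c=ctrl.camera(n); c["fish"]=(n=="wrist"); return c
def proj(c,P):
    Rm=cv2.Rodrigues(np.array(c["rvec"],float))[0]; p=Rm@np.array(P,float)+np.array(c["tvec"],float).ravel()
    if c["fish"]:
        th=np.arctan2(np.hypot(p[0],p[1]),p[2]); k=th/np.hypot(p[0],p[1])
        return np.array([c["cx"]+c["fx"]*p[0]*k,c["cy"]+c["fy"]*p[1]*k])
    return np.array([c["cx"]+c["fx"]*p[0]/p[2],c["cy"]+c["fy"]*p[1]/p[2]])
E
python3 - <<'E'
from h import *
print(ctrl.get_obs(), ctrl.pinch_z)
for n in ["scene","top","wrist"]:
    c=cam(n); cv2.imwrite(f"pics/{n}0.png",c["color"])
    print(n,c["fx"],c["cx"],c["cy"],ray(c,c["cx"],c["cy"]))
    for q in ["driver_grip","driver_tip","stand","bore_mouth","nut_top","driver_blue_grip","driver_green_grip","ring_green","ring_black"]:
        try: print(q,[(np.round(d["bbox"],1).tolist(),round(d["confidence"],2)) for d in ctrl.look_for(n,q)[:2]])
        except Exception as e: print(q,e)
E
```

```text
pics
{'time_s': 0.0, 'q': array([ 9.74728034e-01,  1.81532497e-01,  1.60801783e+00,  1.99799365e-05,
        1.35379655e+00, -2.06306877e-01]), 'dq': array([-0.00015119, -0.00153305,  0.00058408,  0.00039955, -0.000753  ,
        0.00097797]), 'joint_efforts': array([-2.31245713e-04, -4.44876409e+01, -3.51327682e+01, -3.36945359e-04,
        9.21453786e-03,  2.39283942e-06]), 'eef_pos': array([0.21821767, 0.5315182 , 0.3029841 ]), 'eef_rot': array([ 3.19721341e-04,  8.30653558e-01,  5.56788916e-01, -8.16817923e-04]), 'wrist_force': array([-0.26232998,  0.68691732, -0.21851293]), 'torque': array([0.01245684, 0.00297055, 0.01850523]), 'opening': 0.9957925077643845} 0.0539
scene 542.9940521012629 288.76247716172173 206.05704118591473 (array([1.21593079, 0.45412688, 0.88969788]), array([-0.57231671, -0.40269331, -0.71434703]))
driver_grip [([394.7, 215.3, 425.7, 278.1], 0.86)]
driver_tip [([397.1, 219.1, 427.5, 275.6], 0.64)]
stand [([315.2, 219.7, 434.3, 312.4], 0.83)]
bore_mouth [([179.8, 140.2, 263.3, 215.0], 0.76)]
nut_top [([176.8, 142.1, 263.9, 213.8], 0.89)]
driver_blue_grip [([33
[... 675 characters left out ...]
.2, 404.3, 206.3], 0.61)]
driver_blue_grip [([217.0, 199.7, 234.1, 220.3], 0.59)]
driver_green_grip [([188.2, 202.1, 202.1, 219.1], 0.69)]
ring_green [([382.4, 183.9, 404.2, 208.2], 0.58), ([190.0, 201.1, 206.5, 220.5], 0.43)]
ring_black [([219.9, 172.3, 230.9, 188.0], 0.43)]
wrist 325.19226210127806 275.76308383184966 214.46120643219285 (array([0.14422975, 0.56263167, 0.37382929]), array([ 0.29465169, -0.11988282, -0.94805511]))
driver_grip []
driver_tip [([8.8, 387.4, 33.1, 420.0], 0.3)]
stand [([132.8, 411.0, 154.4, 417.0], 0.63)]
bore_mouth [([9.4, 389.5, 31.5, 420.0], 0.71)]
nut_top [([14.4, 389.7, 28.2, 418.4], 0.71)]
driver_blue_grip []
driver_green_grip []
ring_green []
ring_black []
```

Run:
```python
import cv2
a=cv2.imread('pics/scene0.png');b=cv2.imread('pics/top0.png')
cv2.imwrite('pics/s_a.png',cv2.resize(a[110:340,150:450],None,fx=2.6,fy=2.6))
cv2.imwrite('pics/t_a.png',cv2.resize(b[150:310,130:430],None,fx=2.6,fy=2.6))
```

```text
(no output)
```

View pics/s_a.png

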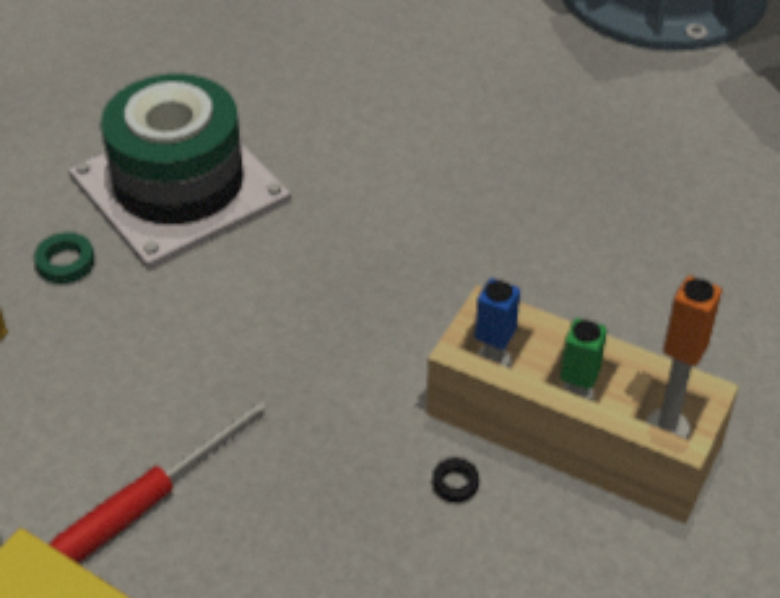

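View pics/t_a.png

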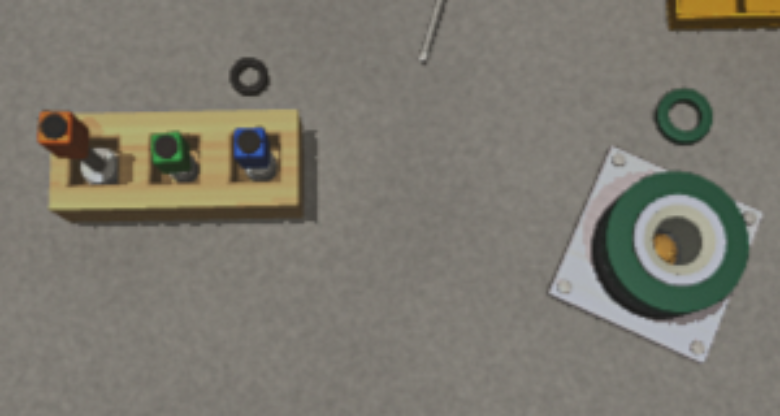

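The scene picture shows the stand, with orange in the end slot (handle top at about (418,222)), green in the middle, and blue beyond. The stack is at about (215,152). In the top view, orange is at about (151,198) and the flange at about (391,242).

Run:
```python
from h import *
s=cam("scene"); t=cam("top")
def blackdisc(c,box):
    x0,y0,x1,y1=box; im=c["color"][y0:y1,x0:x1].astype(int); m=im.sum(2)<110
    n,l,st,ce=cv2.connectedComponentsWithStats(m.astype(np.uint8))
    k=1+np.argmax(st[1:,4]); print(st[k]); return ce[k]+[x0,y0]
a=blackdisc(s,(405,212,430,235)); b=blackdisc(t,(140,190,165,210)); print(a,b)
print("top of handle",tri([ray(s,*a),ray(t,*b)]))
def flange(c,box):
    x0,y0,x1,y1=box; im=c["color"][y0:y1,x0:x1].astype(int); 
    hsv=cv2.cvtColor(c["color"][y0:y1,x0:x1],cv2.COLOR_BGR2HSV)
    m=((hsv[...,2]>140)&(hsv[...,1]<70)).astype(np.uint8)
    n,l,st,ce=cv2.connectedComponentsWithStats(m); k=1+np.argmax(st[1:,4])
    cn,_=cv2.findContours((l==k).astype(np.uint8),cv2.RETR_EXTERNAL,cv2.CHAIN_APPROX_NONE)
    e=cv2.fitEllipse(max(cn,key=len)); print(e,st[k]); return np.array(e[0])+[x0,y0]
a=flange(s,(195,135,236,168)); b=flange(t,(373,220,412,262)); print(a,b)
p,r=tri([ray(s,*a),ray(t,*b)]); print("flange",p,r, atz(s,*a,.096),atz(t,*b,.096))
# stand: top corners at z=.07 in top picture
for u,v in [(52,112),(299,110),(299,209),(52,209)]:
    print(atz(t,130+u/2.6,150+v/2.6,.07))
print("scene st")
for u,v in [(476,290),(735,387),(430,355),(702,463)]:
    print(atz(s,150+u/2.6,110+v/2.6,.07))
```

```text
[ 9  6 10  8 67]Traceback (most recent call last):
  File "<stdin>", line 7, in <module>
  File "<stdin>", line 6, in blackdisc
    return _wrapfunc(a, 'argmax', axis=axis, out=out, **kwds)
    return bound(*args, **kwds)
ValueError: attempt to get argmax of an empty sequence
```

Run:
```python
from h import *
s=cam("scene"); t=cam("top")
def blackdisc(c,box,th):
    x0,y0,x1,y1=box; im=c["color"][y0:y1,x0:x1].astype(int); m=im.max(2)<th
    n,l,st,ce=cv2.connectedComponentsWithStats(m.astype(np.uint8))
    k=1+np.argmax(st[1:,4]); print(st[k]); return ce[k]+[x0,y0]
a=blackdisc(s,(405,212,430,235),60); b=blackdisc(t,(144,192,160,208),70); print(a,b)
print("top of handle",tri([ray(s,*a),ray(t,*b)]))
def flange(c,box):
    x0,y0,x1,y1=box
    hsv=cv2.cvtColor(c["color"][y0:y1,x0:x1],cv2.COLOR_BGR2HSV)
    m=((hsv[...,2]>130)&(hsv[...,1]<80)).astype(np.uint8)
    n,l,st,ce=cv2.connectedComponentsWithStats(m); k=1+np.argmax(st[1:,4])
    cn,_=cv2.findContours((l==k).astype(np.uint8),cv2.RETR_EXTERNAL,cv2.CHAIN_APPROX_NONE)
    e=cv2.fitEllipse(max(cn,key=len)); print(e,st[k]); return np.array(e[0])+[x0,y0]
a=flange(s,(195,135,236,168)); b=flange(t,(373,220,412,262)); print(a,b)
p,r=tri([ray(s,*a),ray(t,*b)]); print("flange",p,r, atz(s,*a,.096),atz(t,*b,.096))
for u,v in [(52,112),(299,110),(299,209),(52,209)]:
    print(atz(t,130+u/2.6,150+v/2.6,.07))
print("scene st")
for u,v in [(476,290),(735,387),(430,355),(702,463)]:
    print(atz(s,150+u/2.6,110+v/2.6,.07))
```

```text
[ 9  6 10  8 69]
[ 2  2 10  9 68]
[418.44927536 221.34782609] [150.5        198.32352941]
top of handle (array([0.5676302 , 0.27120292, 0.19740781]), [np.float64(0.00033588898659915367), np.float64(0.0003358889865990644)])
((19.094331741333008, 16.8110408782959), (20.618804931640625, 32.59156799316406), 82.67813873291016) [  3   6  33  22 400]
((18.100961685180664, 21.772869110107422), (33.06067657470703, 35.29949188232422), 128.66146850585938) [  1   5  35  35 672]
[214.09433174 151.81104088] [391.10096169 241.77286911]
flange [ 0.53194343 -0.23200603  0.09625817] [np.float64(4.8245669246344076e-05), np.float64(4.8245669246228066e-05)] [ 0.53170831 -0.2321781   0.096     ] [ 0.53201057 -0.23211146  0.096     ]
[0.60753469 0.31165356 0.07      ]
[0.62524085 0.09564303 0.07      ]
[0.53770302 0.08792436 0.07      ]
[0.52200265 0.30026656 0.07      ]
scene st
[0.54546916 0.09289159 0.07      ]
[0.52300735 0.30238374 0.07      ]
[0.62217436 0.09862728 0.07      ]
[0.59948679 0.31130316 0.07      ]
```

```bash
cat >> h.py <<'E'
def pose():
    o=ctrl.get_obs(); w,x,y,z=o["eef_rot"]; return np.array(o["eef_pos"]),R.from_quat([x,y,z,w]),o
def down(yaw):  # tool x at yaw, z down
    x=np.array([np.cos(yaw),np.sin(yaw),0]); z=np.array([0,0,-1.]); return R.from_matrix(np.c_[x,np.cross(z,x),z])
def togo(P,yaw):
    p,r,o=pose(); T=down(yaw)
    rv=(r.inv()*T).as_rotvec(degrees=True)
    print("q",np.round(o["q"],3),"t",o["time_s"],"F",np.round(o["wrist_force"],1),"tq",np.round(o["torque"],3),"open",o["opening"])
    print("pos",p.round(4),"yaw deg",np.degrees(np.arctan2(*r.as_matrix()[[1,0],0])).round(2),"tilt",np.round(r.as_matrix()[:2,2],4))
    print("turn first (deg):",rv.round(2)," then shift cm in turned frame:",(100*T.inv().apply(np.array(P)-p)).round(2)," shift in present frame:",(100*r.inv().apply(np.array(P)-p)).round(2))
E
python3 - <<'E'
from h import *
for y in (5.3,185.3): togo([.5676,.2712,.33],np.radians(y))
E
```

```text
q [ 0.975  0.181  1.607 -0.     1.354 -0.206] t 1.7 F [-1.1 -0.2 -0.4] tq [ 0.069 -0.009  0.02 ] open 0.9969488690677591
pos [0.2185 0.5319 0.3039] yaw deg 67.67 tilt [-0. -0.]
turn first (deg): [ 0.    0.   62.37]  then shift cm in turned frame: [32.35 29.18 -2.61]  shift in present frame: [-10.85  42.2   -2.61]
q [ 0.975  0.181  1.607 -0.     1.354 -0.206] t 1.7 F [-1.1 -0.2 -0.4] tq [ 0.069 -0.009  0.02 ] open 0.9969488690677591
pos [0.2185 0.5319 0.3039] yaw deg 67.67 tilt [-0. -0.]
turn first (deg): [  -0.      0.   -117.63]  then shift cm in turned frame: [-32.35 -29.18  -2.61]  shift in present frame: [-10.85  42.2   -2.61]
```

Call:
move_arm --rows "0 0 0 0 0 7.8 1;0 0 0 0 0 7.8 1;0 0 0 0 0 7.8 1;0 0 0 0 0 7.8 1;0 0 0 0 0 7.8 1;0 0 0 0 0 7.8 1;0 0 0 0 0 7.8 1;0 0 0 0 0 7.8 1;2.7 2.4 -0.2 0 0 0 1;2.7 2.4 -0.2 0 0 0 1;2.7 2.4 -0.2 0 0 0 1;2.7 2.4 -0.2 0 0 0 1;2.7 2.4 -0.2 0 0 0 1;2.7 2.4 -0.2 0 0 0 1;2.7 2.4 -0.2 0 0 0 1;2.7 2.4 -0.2 0 0 0 1;2.7 2.4 -0.2 0 0 0 1;2.7 2.4 -0.2 0 0 0 1;2.7 2.4 -0.2 0 0 0 1;2.6 2.6 -0.2 0 0 0 1"

```text
time_s: 3.7
eef_pos: [0.5679, 0.2718, 0.328]
eef_rot: [-0.0, 0.999, 0.046, 0.0]
wrist_force: [0.6, 0.5, -0.6]
opening: 1.004
```

Run:
```python
from h import *
togo([.5676,.2712,.33],np.radians(5.3))
c=cam("wrist"); cv2.imwrite("pics/w1.png",c["color"])
import pickle; pickle.dump(c,open("w1.pkl","wb"))
for n,P in dict(top=[.5676,.2712,.195],grip=[.5676,.2712,.165],tip=[.5665,.2712,.015],stand=[.573,.201,.07]).items(): print(n,proj(c,P))
```

```text
q [0.258 0.282 1.436 0.    1.424 0.166] t 3.7 F [ 0.6  0.5 -0.6] tq [ 0.019 -0.034  0.017] open 1.0037690293046584
pos [0.5679 0.2718 0.328 ] yaw deg 5.27 tilt [0.0001 0.0002]
turn first (deg): [-0.01 -0.01 -0.03]  then shift cm in turned frame: [-0.03  0.06 -0.2 ]  shift in present frame: [-0.03  0.06 -0.2 ]
top [273.08529117 234.36540609]
grip [273.34070039 219.57818062]
tip [273.16141832 178.08424886]
stand [273.02575646 251.03819059]
```

View pics/w1.png

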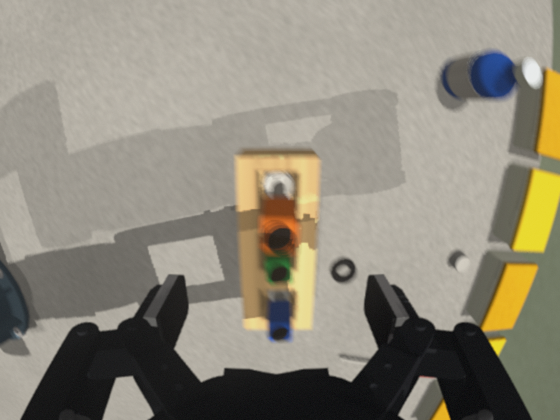

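Call:
move_arm --rows "0 0 0 0 0 0 1;0 0 0 0 0 0 1"

```text
time_s: 3.95
eef_pos: [0.5664, 0.2728, 0.3275]
eef_rot: [-0.0, 0.999, 0.046, -0.0]
wrist_force: [-0.1, -0.1, 1.1]
opening: 0.997
```

Run:
```python
from h import *
togo([.5676,.2712,.33],np.radians(5.3))
c=cam("wrist"); cv2.imwrite("pics/w2.png",cv2.resize(c["color"][120:370,180:400],None,fx=2.4,fy=2.4,interpolation=cv2.INTER_CUBIC))
import pickle; pickle.dump(c,open("w2.pkl","wb"))
for n,P in dict(top=[.5676,.2712,.195],grip=[.5676,.2712,.165],tip=[.5665,.2712,.015],stand=[.573,.201,.07]).items(): print(n,proj(c,P))
```

```text
q [0.26  0.281 1.438 0.    1.423 0.169] t 3.95 F [-0.1 -0.1  1.1] tq [-0.034  0.012  0.027] open 0.9973594856668697
pos [0.5664 0.2728 0.3275] yaw deg 5.24 tilt [-0.0009  0.0001]
turn first (deg): [-0.01  0.05 -0.06]  then shift cm in turned frame: [ 0.1   0.17 -0.25]  shift in present frame: [ 0.1   0.17 -0.25]
top [275.24974051 236.11826167]
grip [275.2981208  221.13557668]
tip [274.52506461 179.06762917]
stand [274.48869099 252.10887332]
```

View pics/w2.png

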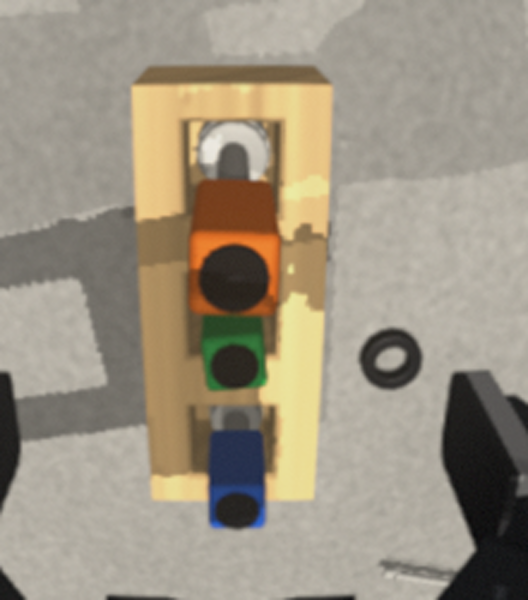

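Run:
```python
from h import *
import pickle
c=pickle.load(open("w2.pkl","rb"))
im=c["color"][222:252,262:296].astype(int); m=(im.max(2)<60).astype(np.uint8)
n,l,st,ce=cv2.connectedComponentsWithStats(m); k=1+np.argmax(st[1:,4]); p=ce[k]+[262,222]; print(st[k],p)
print(atz(c,*p,.195), atz(c,*p,.1974))
# orange lit face top-edge orientation
hsv=cv2.cvtColor(c["color"],cv2.COLOR_BGR2HSV); mo=((hsv[...,0]<14)&(hsv[...,1]>170)&(hsv[...,2]>150)).astype(np.uint8)
mo[:, :255]=0; mo[:,300:]=0
cn,_=cv2.findContours(mo,cv2.RETR_EXTERNAL,cv2.CHAIN_APPROX_NONE); q=max(cn,key=len)
print(cv2.minAreaRect(q), cv2.boundingRect(q))
togo([.5676,.2712,.219],np.radians(5.3))
```

```text
[  2   1  27  27 579] [277.09671848 235.64075993]
[0.5688046 0.2716588 0.195    ] [0.56870397 0.27263245 0.1974    ]
((277.1172790527344, 229.7411651611328), (37.58323669433594, 28.204057693481445), 3.814074993133545) (259, 216, 38, 30)
q [0.261 0.281 1.438 0.    1.423 0.169] t 4.0 F [-0.6  1.1  0.1] tq [ 0.01  -0.024 -0.002] open 0.9983351460619202
pos [0.5661 0.2733 0.3277] yaw deg 5.3 tilt [-0.0008  0.0001]
turn first (deg): [-0.01  0.04 -0.  ]  then shift cm in turned frame: [ 0.13  0.22 10.87]  shift in present frame: [ 0.14  0.22 10.87]
```

The handle's top disc is at (277,236), within about 1.5 mm of the two-view fix. The handle sides are square to the jaws, so I'll go down and grip.

Call:
move_arm --rows "0.2 0.2 0.9 0 0 0 1;0 0 2 0 0 0 1;0 0 2 0 0 0 1;0 0 2 0 0 0 1;0 0 2 0 0 0 1;0 0 1.5 0 0 0 1;0 0 0.5 0 0 0 1;0 0 0 0 0 0 0.5;0 0 0 0 0 0 0;0 0 0 0 0 0 0;0 0 0 0 0 0 0;0 0 0 0 0 0 0;0 0 0 0 0 0 0"

```text
time_s: 5.3
eef_pos: [0.569, 0.271, 0.2201]
eef_rot: [-0.0, 0.999, 0.046, 0.0]
wrist_force: [-3.0, -0.6, 5.1]
opening: 0.296
```

Run:
```python
from h import *
togo([.5676,.2712,.219],np.radians(5.3))
```

```text
q [ 0.256  0.382  1.532 -0.     1.227  0.165] t 5.3 F [-3.  -0.6  5.1] tq [-0.209  0.695 -0.054] open 0.295723615773941
pos [0.569  0.271  0.2201] yaw deg 5.27 tilt [0.0006 0.0001]
turn first (deg): [-0.01 -0.03 -0.03]  then shift cm in turned frame: [-0.14 -0.04  0.11]  shift in present frame: [-0.14 -0.04  0.11]
```

Call:
move_arm --rows "0 0 -0.5 0 0 0 0;0 0 -1 0 0 0 0;0 0 -1.5 0 0 0 0;0 0 -2 0 0 0 0;0 0 -2 0 0 0 0;0 0 -2 0 0 0 0;0 0 -2 0 0 0 0;0 0 -2 0 0 0 0;0 0 -1 0 0 0 0;0 0 0 0 0 0 0;0 0 0 0 0 0 0"

```text
time_s: 6.4
eef_pos: [0.5687, 0.2709, 0.3584]
eef_rot: [0.0, 0.999, 0.046, -0.0]
wrist_force: [-0.4, -0.1, -4.5]
opening: 0.297
```

Run:
```python
from h import *
import pickle
togo([.532,-.2321,.36],np.radians(5.3))
c=cam("wrist"); cv2.imwrite("pics/w3.png",c["color"])
s=cam("scene"); cv2.imwrite("pics/s3.png",cv2.resize(s["color"][100:340,150:470],None,fx=2.4,fy=2.4))
pickle.dump((c,s),open("w3.pkl","wb"))
```

```text
q [0.256 0.264 1.398 0.    1.481 0.165] t 6.4 F [-0.4 -0.1 -4.5] tq [ 0.008  0.088 -0.023] open 0.29685605437319323
pos [0.5687 0.2709 0.3584] yaw deg 5.27 tilt [-0.0006 -0.0001]
turn first (deg): [ 0.    0.04 -0.03]  then shift cm in turned frame: [-8.3  49.75 -0.16]  shift in present frame: [-8.27 49.75 -0.15]
```

View pics/w3.png

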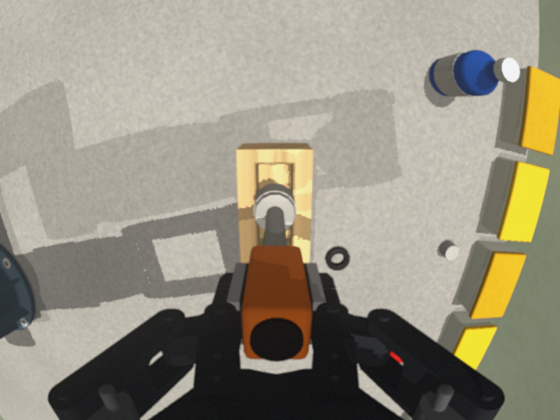

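View pics/s3.png

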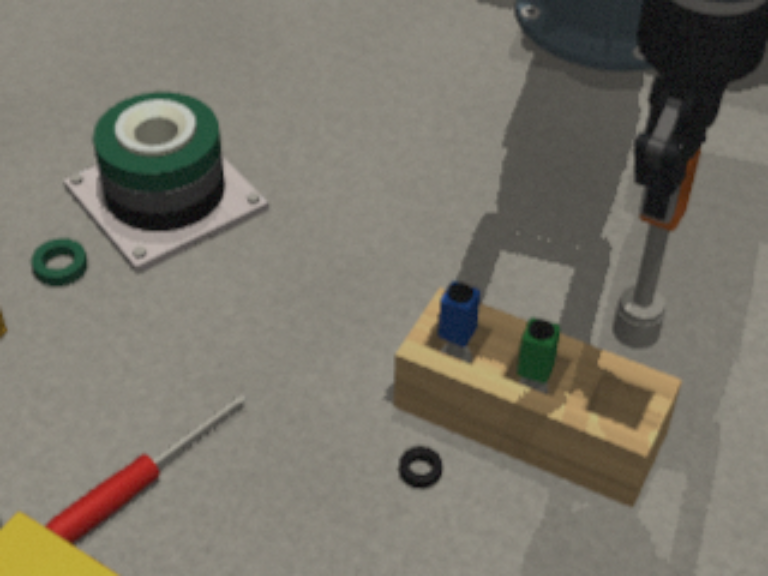

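Run:
```python
from h import *
import pickle
c,s=pickle.load(open("w3.pkl","rb"))
x,y=.5687,.2709
for z in (.3345,.1885,.1545):
    print(z,proj(c,[x,y,z]),proj(s,[x,y,z]))
a=cv2.resize(c["color"][160:380,200:350],None,fx=3.5,fy=2.7*3.5/2.7)
cv2.imwrite("pics/w3b.png",cv2.resize(c["color"][170:300,220:340],None,fx=4.5,fy=4.5))
cv2.imwrite("pics/s3b.png",cv2.resize(s["color"][180:260,380:450],None,fx=7,fy=7))
```

```text
0.3345 [272.25353038 341.65014782] [431.73143836 161.52979521]
0.1885 [273.98431559 215.80479518] [417.01928145 225.13370225]
0.1545 [274.16477665 203.38282687] [414.04761144 237.98088875]
```

View pics/w3b.png

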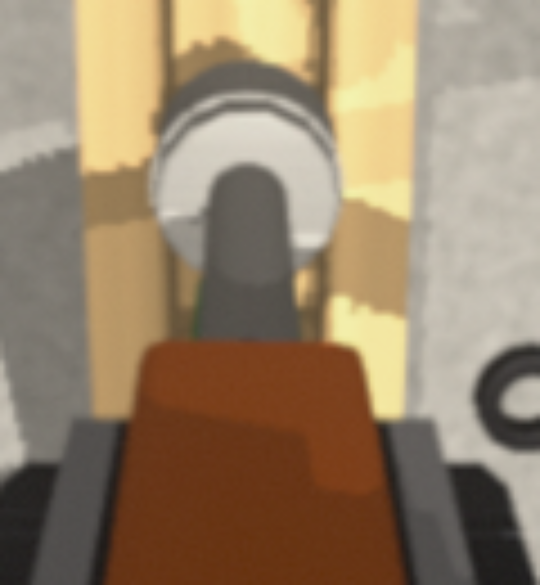

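View pics/s3b.png

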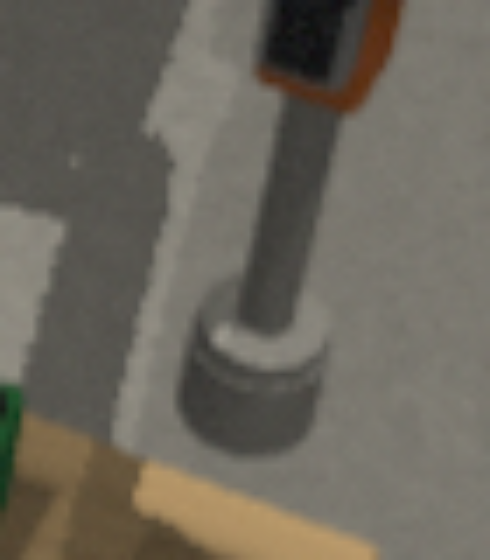

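Call:
move_arm --rows "-0.3 1.5 0 0 0 0 0;-0.5 3 0 0 0 0 0;-0.5 3.5 0 0 0 0 0;-0.6 3.5 0 0 0 0 0;-0.6 3.5 0 0 0 0 0;-0.6 3.5 0 0 0 0 0;-0.6 3.5 0 0 0 0 0;-0.6 3.5 0 0 0 0 0;-0.6 3.5 0 0 0 0 0;-0.6 3.5 0 0 0 0 0;-0.6 3.5 0 0 0 0 0;-0.6 3.5 0 0 0 0 0;-0.6 3.5 0 0 0 0 0;-0.6 3.2 0 0 0 0 0;-0.5 2.3 0 0 0 0 0;-0.5 1.2 0 0 0 0 0;0 0 0 0 0 0 0;0 0 0 0 0 0 0;0 0 0 0 0 0 0"

```text
time_s: 8.4
eef_pos: [0.526, -0.2309, 0.3588]
eef_rot: [-0.0, 0.999, 0.047, -0.0]
wrist_force: [-0.3, -0.1, -4.0]
opening: 0.298
```

Run:
```python
from h import *
import pickle
togo([.532,-.2321,.36],np.radians(5.3))
c=cam("wrist"); cv2.imwrite("pics/w4.png",c["color"])
t=cam("top"); cv2.imwrite("pics/t4.png",cv2.resize(t["color"][150:310,300:480],None,fx=3.5,fy=3.5))
pickle.dump((c,t),open("w4.pkl","wb"))
for z in (.156,.096,.032,0.018): print(z,proj(c,[.532,-.2321,z]))
togo([.532,-.2321,.36],np.radians(5.3))
```

```text
q [-0.62   0.139  1.544  0.     1.46  -0.714] t 8.4 F [-0.3 -0.1 -4. ] tq [ 0.03  -0.029 -0.027] open 0.29776731915528043
pos [ 0.526  -0.2309  0.3588] yaw deg 5.33 tilt [-0.0001  0.0006]
turn first (deg): [-0.03  0.    0.03]  then shift cm in turned frame: [ 0.59  0.17 -0.12]  shift in present frame: [ 0.59  0.17 -0.12]
0.156 [280.72079834 205.79321797]
0.096 [279.82617632 189.24175943]
0.032 [279.14892334 176.82617592]
0.018 [279.02714818 174.60402864]
q [-0.62   0.139  1.543  0.     1.459 -0.714] t 8.5 F [-0.5  0.9 -4.2] tq [ 0.011 -0.015  0.017] open 0.2970710829668949
pos [ 0.5261 -0.231   0.3589] yaw deg 5.36 tilt [0.0001 0.0002]
turn first (deg): [-0.01 -0.01  0.06]  then shift cm in turned frame: [ 0.57  0.17 -0.11]  shift in present frame: [ 0.57  0.17 -0.11]
```

View pics/w4.png

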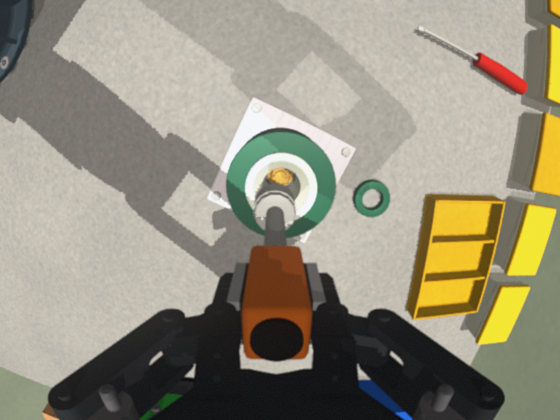

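The wrist picture shows the flange around (280,187) with the brass nut visible in the bore at about (280,176), just past the socket. I'll measure both here.

Run:
```python
from h import *
import pickle
c,t=pickle.load(open("w4.pkl","rb"))
im=c["color"]; hsv=cv2.cvtColor(im,cv2.COLOR_BGR2HSV)
# green ring outer edge + white flange outer edge
g=((hsv[...,0]>60)&(hsv[...,0]<95)&(hsv[...,1]>90)).astype(np.uint8); g[:, :215]=0; g[:,345:]=0; g[:110]=0;g[260:]=0
n,l,st,ce=cv2.connectedComponentsWithStats(g); k=1+np.argmax(st[1:,4]); print(st[k])
inside=np.zeros_like(g); 
# flange outer: inner boundary of green
cn,h=cv2.findContours((l==k).astype(np.uint8),cv2.RETR_CCOMP,cv2.CHAIN_APPROX_NONE)
for q,hh in zip(cn,h[0]): 
    if len(q)>40: print(len(q),hh[3],cv2.boundingRect(q))
pts=[]
for a in np.radians(np.arange(-235,55,3)):
    for r in range(20,60):
        u=int(round(280+r*np.cos(a))); v=int(round(187+r*np.sin(a)))
        if g[v,u] and g[int(round(187+(r+2)*np.sin(a))),int(round(280+(r+2)*np.cos(a)))]: pts.append((u,v)); break
pts=np.array(pts,np.float32)
W=np.array([atz(c,u,v,.096) for u,v in pts])
def circ(W):
    A=np.c_[2*W[:,:2],np.ones(len(W))]; s=np.linalg.lstsq(A,(W[:,:2]**2).sum(1),rcond=None)[0]; r=np.sqrt(s[2]+s[0]**2+s[1]**2)
    return s[:2],r,np.hypot(*(W[:,:2]-s[:2]).T)-r
ctr,r,res=circ(W); ok=abs(res)<2*np.std(res); ctr,r,res=circ(W[ok]); print("flange outer centre",ctr,r,res.std())
print(proj(c,[*ctr,.096]))
z=cv2.resize(im[150:240,230:330],None,fx=7,fy=6.6/1.0,interpolation=cv2.INTER_CUBIC)[:594,:700]
cv2.imwrite("pics/w4b.png",cv2.resize(im[150:235,225:335],None,fx=7,fy=7,interpolation=cv2.INTER_CUBIC))
```

```text
[ 228  132  107  105 4105]
481 -1 (228, 132, 107, 105)
flange outer centre [ 0.53276858 -0.23105205] 0.04016828575496942 0.000634807834923599
[280.64857863 188.34734578]
```

View pics/w4b.png

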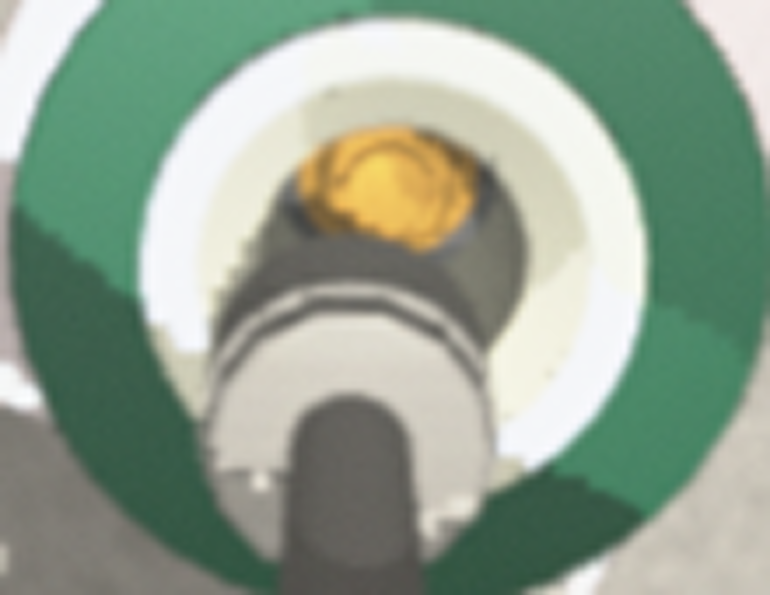

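View pics/t4.png

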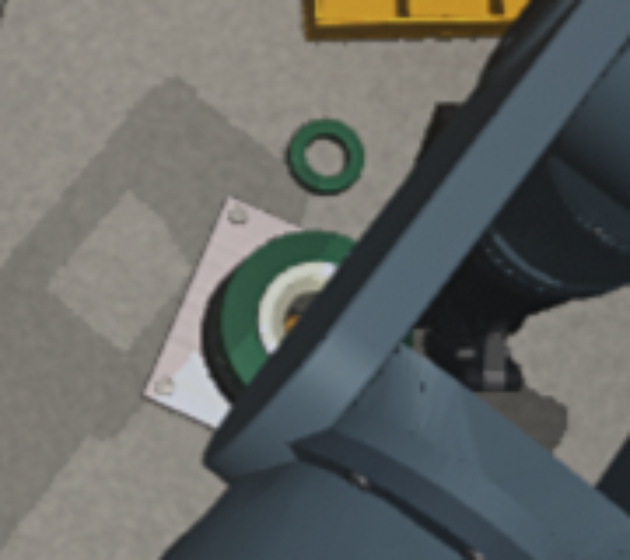

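Two views and the wrist view put the bore centre within 1 mm of each other, at (0.532, -0.232). I'll centre over it and go down to mid-bore.

Call:
move_arm --rows "0.3 0.1 0 0 0 0 0;0.3 0.06 0 0 0 0 0;0 0 0 0 0 0 0;0 0 1.5 0 0 0 0;0 0 1.5 0 0 0 0;0 0 1 0 0 0 0;0 0 1 0 0 0 0;0 0 1 0 0 0 0;0 0 1 0 0 0 0;0 0 1 0 0 0 0;0 0 1 0 0 0 0;0 0 0.5 0 0 0 0;0 0 0 0 0 0 0;0 0 0 0 0 0 0"

```text
time_s: 9.9
eef_pos: [0.5322, -0.2333, 0.2641]
eef_rot: [0.0, 0.999, 0.046, 0.0]
wrist_force: [0.3, 0.1, -3.7]
opening: 0.296
```

Run:
```python
from h import *
togo([.5322,-.232,.240],np.radians(5.3))
c=cam("wrist"); cv2.imwrite("pics/w5.png",cv2.resize(c["color"][120:270,200:360],None,fx=4,fy=4,interpolation=cv2.INTER_CUBIC))
```

```text
q [-0.617  0.232  1.63   0.     1.279 -0.709] t 9.9 F [ 0.3  0.1 -3.7] tq [ 0.029 -0.023 -0.037] open 0.29643299912218607
pos [ 0.5322 -0.2333  0.2641] yaw deg 5.27 tilt [ 0.0003 -0.0002]
turn first (deg): [ 0.02 -0.02 -0.03]  then shift cm in turned frame: [ 0.01 -0.13  2.41]  shift in present frame: [ 0.01 -0.13  2.41]
```

View pics/w5.png

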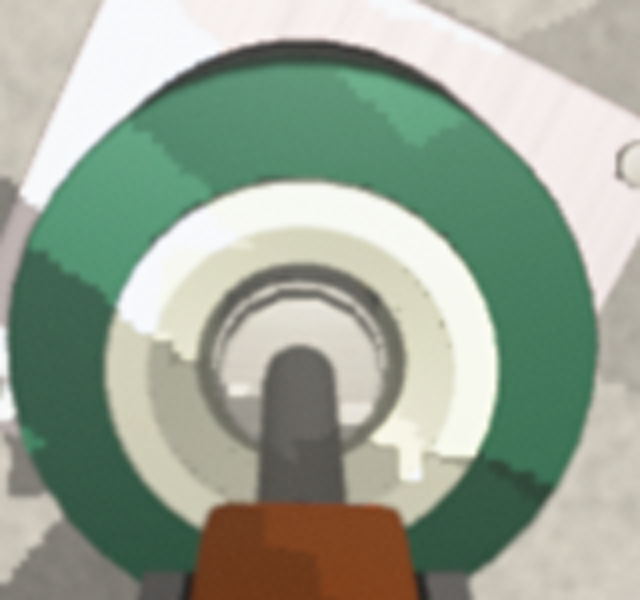

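The socket sits freely in the bore, with centres at about 301 and 304 in the zoomed view. Now down gently to the nut top.

Call:
move_arm --rows "0.03 -0.07 1 0 0 0 0;0 0 0.8 0 0 0 0;0 0 0.4 0 0 0 0;0 0 0.2 0 0 0 0;0 0 0.1 0 0 0 0;0 0 0.1 0 0 0 0;0 0 0 0 0 0 0"

```text
time_s: 10.65
eef_pos: [0.5324, -0.2325, 0.238]
eef_rot: [0.0, 0.999, 0.046, 0.0]
wrist_force: [-0.2, -0.4, -4.7]
opening: 0.297
```

Run:
```python
from h import *
togo([.5322,-.232,.236],np.radians(5.3))
```

```text
q [-0.616  0.26   1.652 -0.     1.23  -0.708] t 10.65 F [-0.2 -0.4 -4.7] tq [-0.014 -0.005 -0.048] open 0.2969989676516342
pos [ 0.5324 -0.2325  0.238 ] yaw deg 5.27 tilt [ 0.0002 -0.0002]
turn first (deg): [ 0.01 -0.01 -0.03]  then shift cm in turned frame: [-0.01 -0.05  0.2 ]  shift in present frame: [-0.01 -0.05  0.2 ]
```

Call:
move_arm --rows "0 0 0.1 0 0 0 0;0 0 0.1 0 0 0 0;0 0 0.05 0 0 0 0;0 0 0 0 0 0 0"

```text
time_s: 11.05
eef_pos: [0.5323, -0.2324, 0.2354]
eef_rot: [0.0, 0.999, 0.046, 0.0]
wrist_force: [0.1, -0.3, -3.2]
opening: 0.297
```

Run:
```python
from h import *
togo([.5322,-.232,.236],np.radians(5.3))
```

```text
q [-0.616  0.262  1.654  0.     1.225 -0.708] t 11.05 F [ 0.1 -0.3 -3.2] tq [ 0.019 -0.013  0.04 ] open 0.29656009410219175
pos [ 0.5323 -0.2324  0.2354] yaw deg 5.26 tilt [ 0.0001 -0.    ]
turn first (deg): [ 0.   -0.01 -0.04]  then shift cm in turned frame: [-0.   -0.05 -0.06]  shift in present frame: [-0.   -0.05 -0.06]
```

Call:
move_arm --rows "0 0 0.05 0 0 0 0;0 0 0.05 0 0 0 0;0 0 0.05 0 0 0 0;0 0 0 0 0 0 0"

```text
time_s: 11.45
eef_pos: [0.5326, -0.2326, 0.2346]
eef_rot: [0.0, 0.999, 0.046, 0.0]
wrist_force: [-0.9, -0.5, 1.5]
opening: 0.297
```

Run:
```python
from h import *
togo([.5322,-.232,.236],np.radians(5.3))
```

```text
q [-0.616  0.264  1.655  0.     1.222 -0.708] t 11.45 F [-0.9 -0.5  1.5] tq [0.116 0.161 0.064] open 0.2967335835473648
pos [ 0.5326 -0.2326  0.2346] yaw deg 5.27 tilt [ 0.0009 -0.0005]
turn first (deg): [ 0.03 -0.05 -0.03]  then shift cm in turned frame: [-0.03 -0.06 -0.14]  shift in present frame: [-0.03 -0.06 -0.14]
```

Call:
move_arm --rows "0 0 0.03 0 0 2 0;0 0 0 0 0 2 0;0 0 0 0 0 2 0;0 0 0 0 0 2 0;0 0 0 0 0 2 0;0 0 0 0 0 2 0;0 0 0 0 0 2 0;0 0 0 0 0 2 0"

```text
time_s: 12.25
eef_pos: [0.5325, -0.2327, 0.2344]
eef_rot: [0.0, 0.996, -0.094, 0.0]
wrist_force: [-0.1, 0.6, 2.4]
opening: 0.298
```

Run:
```python
from h import *
togo([.5322,-.232,.236],np.radians(5.3))
```

```text
q [-0.616  0.264  1.655 -0.     1.222 -0.427] t 12.25 F [-0.1  0.6  2.4] tq [0.153 0.374 0.118] open 0.29844273517867836
pos [ 0.5325 -0.2327  0.2344] yaw deg -10.8 tilt [ 0.0006 -0.0009]
turn first (deg): [  0.05  -0.04 -16.1 ]  then shift cm in turned frame: [-0.02 -0.07 -0.16]  shift in present frame: [-0.04 -0.07 -0.16]
```

Call:
move_arm --rows "0 0 0 0 0 2 0;0 0 0 0 0 2 0;0 0 0 0 0 2 0;0 0 0 0 0 2 0;0 0 0 0 0 2 0;0 0 0 0 0 2 0;0 0 0 0 0 2 0"

```text
time_s: 12.95
eef_pos: [0.5323, -0.2328, 0.2344]
eef_rot: [0.0, 0.977, -0.215, 0.0]
wrist_force: [-1.6, -0.6, 2.7]
opening: 0.3
```

Run:
```python
from h import *
togo([.5322,-.232,.236],np.radians(5.3))
```

```text
q [-6.160e-01  2.640e-01  1.655e+00 -1.000e-03  1.222e+00 -1.830e-01] t 12.95 F [-1.6 -0.6  2.7] tq [0.109 0.594 0.14 ] open 0.29997175084810485
pos [ 0.5323 -0.2328  0.2344] yaw deg -24.8 tilt [ 0.     -0.0009]
turn first (deg): [ 5.00e-02 -1.00e-02 -3.01e+01]  then shift cm in turned frame: [-0.   -0.08 -0.16]  shift in present frame: [-0.04 -0.07 -0.16]
```

Call:
move_arm --rows "-0.06 0.04 -0.04 0 0 0 0;0 0 0 0 0 0 0"

```text
time_s: 13.15
eef_pos: [0.5318, -0.2327, 0.2345]
eef_rot: [0.0, 0.977, -0.214, 0.001]
wrist_force: [0.3, 0.2, 2.2]
opening: 0.297
```

Run:
```python
from h import *
togo([.5322,-.232,.236],np.radians(5.3))
```

```text
q [-0.617  0.262  1.656  0.     1.222 -0.186] t 13.15 F [0.3 0.2 2.2] tq [0.075 0.059 0.072] open 0.2966960898929865
pos [ 0.5318 -0.2327  0.2345] yaw deg -24.68 tilt [ 0.001  -0.0006]
turn first (deg): [ 2.000e-02 -7.000e-02 -2.998e+01]  then shift cm in turned frame: [ 0.04 -0.07 -0.15]  shift in present frame: [ 0.   -0.08 -0.15]
```

Call:
move_arm --rows "0 0 -0.02 0 0 2 0;0 0 0 0 0 2 0;0 0 0 0 0 2 0;0 0 0 0 0 2 0;0 0 0 0 0 2 0"

```text
time_s: 13.65
eef_pos: [0.5317, -0.2328, 0.2346]
eef_rot: [0.0, 0.954, -0.299, 0.0]
wrist_force: [-0.9, -0.3, 3.0]
opening: 0.299
```

Run:
```python
from h import *
togo([.5322,-.232,.236],np.radians(5.3))
```

```text
q [-0.617  0.262  1.656 -0.     1.222 -0.01 ] t 13.65 F [-0.9 -0.3  3. ] tq [0.063 0.14  0.003] open 0.29933628959096903
pos [ 0.5317 -0.2328  0.2346] yaw deg -34.76 tilt [ 0.0006 -0.0006]
turn first (deg): [ 3.000e-02 -4.000e-02 -4.006e+01]  then shift cm in turned frame: [ 0.05 -0.07 -0.14]  shift in present frame: [-0.01 -0.09 -0.14]
```

Call:
move_arm --rows "0 0 0 0 0 2 0;0 0 0 0 0 2 0;0 0 0 0 0 2 0;0 0 0 0 0 2 0;0 0 0 0 0 2 0;0 0 0 0 0 0 0"

```text
time_s: 14.25
eef_pos: [0.5316, -0.2328, 0.2345]
eef_rot: [0.0, 0.925, -0.38, 0.0]
wrist_force: [-0.2, -0.4, 2.1]
opening: 0.297
```

Run:
```python
from h import *
togo([.5322,-.232,.236],np.radians(5.3))
```

```text
q [-0.617  0.262  1.656 -0.     1.222  0.164] t 14.25 F [-0.2 -0.4  2.1] tq [-0.018  0.209  0.019] open 0.29678163618942915
pos [ 0.5316 -0.2328  0.2345] yaw deg -44.72 tilt [ 0.0003 -0.0005]
turn first (deg): [ 2.000e-02 -3.000e-02 -5.002e+01]  then shift cm in turned frame: [ 0.06 -0.07 -0.15]  shift in present frame: [-0.01 -0.09 -0.15]
```

Call:
move_arm --rows "0 0 0.02 0 0 2 0;0 0 0 0 0 2 0;0 0 0 0 0 2 0;0 0 0 0 0 2 0;0 0 0 0 0 2 0;0 0 0 0 0 0 0"

```text
time_s: 14.85
eef_pos: [0.5314, -0.2326, 0.2335]
eef_rot: [0.0, 0.888, -0.459, -0.0]
wrist_force: [-0.9, -1.1, -1.7]
opening: 0.299
```

Run:
```python
from h import *
togo([.5322,-.232,.236],np.radians(5.3))
```

```text
q [-0.617  0.263  1.657 -0.     1.221  0.338] t 14.85 F [-0.9 -1.1 -1.7] tq [-0.22   0.07  -0.038] open 0.2988905343330453
pos [ 0.5314 -0.2326  0.2335] yaw deg -54.69 tilt [-0.0005  0.0001]
turn first (deg): [ 1.000e-02  3.000e-02 -5.999e+01]  then shift cm in turned frame: [ 0.09 -0.05 -0.25]  shift in present frame: [-0.   -0.1  -0.25]
```

It has dropped about 1 mm and the force has eased. I'll feed down.

Call:
move_arm --rows "0 0 0.05 0 0 0 0;0 0 0.05 0 0 0 0;0 0 0.05 0 0 0 0;0 0 0 0 0 0 0"

```text
time_s: 15.25
eef_pos: [0.5315, -0.2326, 0.2326]
eef_rot: [0.0, 0.888, -0.46, -0.0]
wrist_force: [-2.3, 0.0, 2.8]
opening: 0.3
```

Run:
```python
from h import *
togo([.5322,-.232,.222],np.radians(5.3))
```

```text
q [-0.617  0.264  1.658 -0.     1.219  0.338] t 15.25 F [-2.3  0.   2.8] tq [-0.043  0.438 -0.061] open 0.30015507016224363
pos [ 0.5315 -0.2326  0.2326] yaw deg -54.71 tilt [-0.0001 -0.0001]
turn first (deg): [ 1.000e-02  0.000e+00 -6.001e+01]  then shift cm in turned frame: [ 0.07 -0.05  1.06]  shift in present frame: [-0.01 -0.09  1.06]
```

Call:
move_arm --rows "-0.03 0.04 0 0 0 0 0;0 0 0 0 0 1 0;0 0 0 0 0 1 0;0 0 0 0 0 1 0;0 0 0 0 0 0 0"

```text
time_s: 15.75
eef_pos: [0.531, -0.2325, 0.2321]
eef_rot: [-0.0, 0.876, -0.483, -0.0]
wrist_force: [0.6, -1.2, -2.6]
opening: 0.297
```

Run:
```python
from h import *
togo([.5322,-.232,.222],np.radians(5.3))
```

```text
q [-0.617  0.264  1.66   0.     1.218  0.391] t 15.75 F [ 0.6 -1.2 -2.6] tq [-0.3   -0.215 -0.044] open 0.2967236622371044
pos [ 0.531  -0.2325  0.2321] yaw deg -57.78 tilt [-0.0001  0.0001]
turn first (deg): [-0.000e+00  1.000e-02 -6.308e+01]  then shift cm in turned frame: [ 0.12 -0.04  1.01]  shift in present frame: [ 0.02 -0.13  1.01]
```

Call:
move_arm --rows "0.03 0 0.05 0 0 0 0;0 0 0.1 0 0 0 0;0 0 0.1 0 0 0 0;0 0 0 0 0 0 0"

```text
time_s: 16.15
eef_pos: [0.5311, -0.2327, 0.2298]
eef_rot: [-0.0, 0.876, -0.483, -0.0]
wrist_force: [-0.1, -0.3, -1.8]
opening: 0.297
```

Run:
```python
from h import *
togo([.5322,-.232,.222],np.radians(5.3))
```

```text
q [-0.618  0.267  1.661  0.     1.214  0.39 ] t 16.15 F [-0.1 -0.3 -1.8] tq [-0.07   0.055  0.017] open 0.2966253301102714
pos [ 0.5311 -0.2327  0.2298] yaw deg -57.73 tilt [-0.0003  0.0003]
turn first (deg): [-1.000e-02  2.000e-02 -6.303e+01]  then shift cm in turned frame: [ 0.11 -0.06  0.78]  shift in present frame: [-0.   -0.13  0.78]
```

The socket is sliding on at 7.8 mm above the seat, with no side force. I'll continue down.

Call:
move_arm --rows "0 0 0.15 0 0 0 0;0 0 0.15 0 0 0 0;0 0 0.15 0 0 0 0;0 0 0.1 0 0 0 0;0 0 0 0 0 0 0"

```text
time_s: 16.65
eef_pos: [0.5313, -0.2328, 0.2246]
eef_rot: [-0.0, 0.876, -0.483, 0.0]
wrist_force: [-0.1, 0.6, 2.0]
opening: 0.297
```

Run:
```python
from h import *
togo([.5322,-.232,.222],np.radians(5.3))
```

```text
q [-0.617  0.273  1.664  0.     1.204  0.39 ] t 16.65 F [-0.1  0.6  2. ] tq [ 0.118  0.391 -0.119] open 0.2972081119314016
pos [ 0.5313 -0.2328  0.2246] yaw deg -57.73 tilt [ 0.0001 -0.    ]
turn first (deg): [ -0.    -0.   -63.03]  then shift cm in turned frame: [ 0.1  -0.07  0.26]  shift in present frame: [-0.01 -0.12  0.26]
```

Call:
move_arm --rows "-0.02 0.03 0 0 0 1 0;0 0 0 0 0 1 0;0 0 0.05 0 0 0 0;0 0 0.05 0 0 0 0;0 0 0 0 0 0 0"

```text
time_s: 17.15
eef_pos: [0.5308, -0.2327, 0.2231]
eef_rot: [-0.0, 0.867, -0.498, -0.0]
wrist_force: [0.7, 0.1, -4.3]
opening: 0.298
```

Run:
```python
from h import *
togo([.5322,-.232,.222],np.radians(5.3))
```

```text
q [-0.618  0.275  1.666  0.     1.201  0.425] t 17.15 F [ 0.7  0.1 -4.3] tq [-0.101 -0.186 -0.022] open 0.2976827064132875
pos [ 0.5308 -0.2327  0.2231] yaw deg -59.73 tilt [-0.0003  0.0002]
turn first (deg): [-0.000e+00  2.000e-02 -6.503e+01]  then shift cm in turned frame: [ 0.15 -0.06  0.11]  shift in present frame: [ 0.01 -0.16  0.11]
```

Free again. I'll feel down for the seat.

Call:
move_arm --rows "0.01 -0.01 0.05 0 0 0 0;0 0 0.05 0 0 0 0;0 0 0.05 0 0 0 0;0 0 0 0 0 0 0"

```text
time_s: 17.55
eef_pos: [0.5311, -0.2328, 0.223]
eef_rot: [0.0, 0.867, -0.498, 0.0]
wrist_force: [-2.6, 1.4, 5.6]
opening: 0.298
```

Run:
```python
from h import *
togo([.5322,-.232,.222],np.radians(5.3))
```

```text
q [-0.618  0.275  1.666 -0.     1.2    0.425] t 17.55 F [-2.6  1.4  5.6] tq [ 0.51   0.692 -0.047] open 0.2982102043623262
pos [ 0.5311 -0.2328  0.223 ] yaw deg -59.72 tilt [ 0.0002 -0.0002]
turn first (deg): [ 1.000e-02 -1.000e-02 -6.502e+01]  then shift cm in turned frame: [ 0.12 -0.07  0.1 ]  shift in present frame: [-0.01 -0.14  0.1 ]
```

Firm contact at z = 0.223, against an expected 0.222, so it is seated. I'll ease the push and start turning clockwise.

Call:
move_arm --rows "-0.02 0.02 -0.06 0 0 0 0;0 0 0 0 0 2 0;0 0 0 0 0 2 0;0 0 0 0 0 2 0;0 0 0 0 0 2 0"

```text
time_s: 18.05
eef_pos: [0.531, -0.2329, 0.223]
eef_rot: [-0.0, 0.83, -0.558, 0.0]
wrist_force: [-1.1, 1.2, 2.1]
opening: 0.298
```

Run:
```python
from h import *
togo([.5322,-.232,.222],np.radians(5.3))
```

```text
q [-0.618  0.274  1.667  0.     1.2    0.565] t 18.05 F [-1.1  1.2  2.1] tq [0.224 0.175 0.096] open 0.29771677180478867
pos [ 0.531  -0.2329  0.223 ] yaw deg -67.8 tilt [ 0.0008 -0.0005]
turn first (deg): [-0.00e+00 -6.00e-02 -7.31e+01]  then shift cm in turned frame: [ 0.13 -0.07  0.1 ]  shift in present frame: [-0.03 -0.15  0.1 ]
```

The torque reads 0.096 N m, so the nut is turning. I'll carry on.

Call:
move_arm --rows "0 0 -0.02 0 0 1.5 0;0 0 0 0 0 1.5 0;0 0 0 0 0 1.5 0;0 0 0 0 0 1.5 0;0 0 0 0 0 1.5 0"

```text
time_s: 18.55
eef_pos: [0.5308, -0.2328, 0.223]
eef_rot: [0.0, 0.792, -0.611, 0.0]
wrist_force: [-1.6, 1.1, 3.3]
opening: 0.296
```

Run:
```python
from h import *
togo([.5322,-.232,.222],np.radians(5.3))
```

```text
q [-0.618  0.274  1.667 -0.     1.2    0.697] t 18.55 F [-1.6  1.1  3.3] tq [0.256 0.251 0.104] open 0.2956858148209979
pos [ 0.5308 -0.2328  0.223 ] yaw deg -75.35 tilt [ 0.0001 -0.0001]
turn first (deg): [ 0.000e+00 -1.000e-02 -8.065e+01]  then shift cm in turned frame: [ 0.15 -0.06  0.1 ]  shift in present frame: [-0.04 -0.16  0.1 ]
```

Call:
move_arm --rows "0 0 0 0 0 1.5 0;0 0 0 0 0 1.5 0;0 0 0 0 0 1.5 0;0 0 0 0 0 1.5 0"

```text
time_s: 18.95
eef_pos: [0.5308, -0.2327, 0.223]
eef_rot: [-0.0, 0.758, -0.652, 0.0]
wrist_force: [-1.2, 1.4, 4.4]
opening: 0.3
```

Run:
```python
from h import *
togo([.5322,-.232,.222],np.radians(5.3))
```

```text
q [-0.618  0.274  1.667  0.     1.2    0.802] t 18.95 F [-1.2  1.4  4.4] tq [0.35  0.407 0.1  ] open 0.30000190048942454
pos [ 0.5308 -0.2327  0.223 ] yaw deg -81.36 tilt [ 0.0001 -0.    ]
turn first (deg): [ -0.    -0.   -86.66]  then shift cm in turned frame: [ 0.15 -0.06  0.1 ]  shift in present frame: [-0.05 -0.15  0.1 ]
```

Call:
move_arm --rows "-0.02 0.02 -0.04 0 0 1.5 0;0 0 0 0 0 1.5 0;0 0 0 0 0 1.5 0;0 0 0 0 0 1.5 0"

```text
time_s: 19.35
eef_pos: [0.5304, -0.2326, 0.223]
eef_rot: [0.0, 0.723, -0.691, -0.0]
wrist_force: [-0.2, 0.6, 1.9]
opening: 0.305
```

Run:
```python
from h import *
togo([.5322,-.232,.222],np.radians(5.3))
```

```text
q [-0.618  0.274  1.667 -0.     1.201  0.907] t 19.35 F [-0.2  0.6  1.9] tq [0.131 0.207 0.077] open 0.3047006294164207
pos [ 0.5304 -0.2326  0.223 ] yaw deg -87.36 tilt [-0.0002  0.0001]
turn first (deg): [ 0.000e+00  1.000e-02 -9.266e+01]  then shift cm in turned frame: [ 0.18 -0.04  0.1 ]  shift in present frame: [-0.05 -0.18  0.1 ]
```

Call:
move_arm --rows "0 0 0 0 0 1.5 0;0 0 0 0 0 1.5 0;0 0 0 0 0 1.5 0;0 0 0 0 0 1.5 0"

```text
time_s: 19.75
eef_pos: [0.5304, -0.2324, 0.223]
eef_rot: [-0.0, -0.686, 0.728, 0.0]
wrist_force: [-1.6, 1.6, 1.7]
opening: 0.297
```

Run:
```python
from h import *
togo([.5322,-.232,.222],np.radians(5.3))
```

```text
q [-0.618  0.274  1.668  0.     1.201  1.011] t 19.75 F [-1.6  1.6  1.7] tq [0.353 0.23  0.104] open 0.2971948065274247
pos [ 0.5304 -0.2324  0.223 ] yaw deg -93.36 tilt [-0.0004  0.0004]
turn first (deg): [-0.000e+00  4.000e-02 -9.866e+01]  then shift cm in turned frame: [ 0.19 -0.03  0.1 ]  shift in present frame: [-0.05 -0.18  0.1 ]
```

Call:
move_arm --rows "-0.02 0.01 0 0 0 1.5 0;0 0 0 0 0 1.5 0;0 0 0 0 0 1.5 0;0 0 0 0 0 1.5 0"

```text
time_s: 20.15
eef_pos: [0.5303, -0.2323, 0.223]
eef_rot: [-0.0, -0.647, 0.762, 0.0]
wrist_force: [-0.4, 0.8, 0.4]
opening: 0.302
```

Run:
```python
from h import *
togo([.5322,-.232,.222],np.radians(5.3))
```

```text
q [-0.618  0.273  1.668  0.     1.201  1.116] t 20.15 F [-0.4  0.8  0.4] tq [0.325 0.27  0.087] open 0.30159848827582586
pos [ 0.5303 -0.2323  0.223 ] yaw deg -99.36 tilt [-0.0003  0.0003]
turn first (deg): [ 0.0000e+00  3.0000e-02 -1.0466e+02]  then shift cm in turned frame: [ 0.19 -0.01  0.1 ]  shift in present frame: [-0.06 -0.18  0.1 ]
```

Call:
move_arm --rows "0 0 0 0 0 1.5 0;0 0 0 0 0 1.5 0;0 0 0 0 0 1.5 0;0 0 0 0 0 1.5 0"

```text
time_s: 20.55
eef_pos: [0.5303, -0.2322, 0.223]
eef_rot: [0.0, -0.606, 0.795, 0.0]
wrist_force: [-1.5, 2.1, -0.5]
opening: 0.295
```

Run:
```python
from h import *
togo([.5322,-.232,.222],np.radians(5.3))
```

```text
q [-0.618  0.273  1.668  0.     1.201  1.221] t 20.55 F [-1.5  2.1 -0.5] tq [0.472 0.306 0.128] open 0.29523307276532235
pos [ 0.5303 -0.2322  0.223 ] yaw deg -105.36 tilt [-0.0003  0.0004]
turn first (deg): [-0.0000e+00  4.0000e-02 -1.1066e+02]  then shift cm in turned frame: [ 0.19 -0.    0.1 ]  shift in present frame: [-0.07 -0.18  0.1 ]
```

Call:
move_arm --rows "-0.03 0.02 0 0 0 1 0;0 0 0 0 0 1 0;0 0 0 0 0 1 0;0 0 0 0 0 1 0"

```text
time_s: 20.95
eef_pos: [0.5302, -0.232, 0.223]
eef_rot: [-0.0, -0.579, 0.816, 0.0]
wrist_force: [-0.8, 1.7, -0.5]
opening: 0.294
```

Run:
```python
from h import *
togo([.5322,-.232,.222],np.radians(5.3))
```

```text
q [-0.617  0.273  1.669 -0.     1.201  1.29 ] t 20.95 F [-0.8  1.7 -0.5] tq [0.314 0.339 0.197] open 0.29423522646815087
pos [ 0.5302 -0.232   0.223 ] yaw deg -109.31 tilt [-0.0003  0.0002]
turn first (deg): [ 1.0000e-02  2.0000e-02 -1.1461e+02]  then shift cm in turned frame: [0.2  0.02 0.1 ]  shift in present frame: [-0.06 -0.19  0.1 ]
```

Call:
move_arm --rows "0 0 0 0 0 0.7 0;0 0 0 0 0 0.5 0;0 0 0 0 0 0 0"

```text
time_s: 21.25
eef_pos: [0.5302, -0.232, 0.2231]
eef_rot: [-0.0, -0.57, 0.821, 0.0]
wrist_force: [-1.1, 1.2, -2.4]
opening: 0.298
```

Run:
```python
from h import *
togo([.5322,-.232,.222],np.radians(5.3))
```

```text
q [-0.617  0.273  1.668 -0.     1.201  1.31 ] t 21.25 F [-1.1  1.2 -2.4] tq [0.321 0.384 0.316] open 0.29799373448939037
pos [ 0.5302 -0.232   0.2231] yaw deg -110.44 tilt [-0.0003  0.0001]
turn first (deg): [ 2.0000e-02  2.0000e-02 -1.1574e+02]  then shift cm in turned frame: [0.2  0.02 0.11]  shift in present frame: [-0.07 -0.19  0.11]
```

Call:
move_arm --rows "0 0 0 0 0 0.4 0;0 0 0 0 0 0 0"

```text
time_s: 21.45
eef_pos: [0.5302, -0.232, 0.2231]
eef_rot: [-0.0, -0.568, 0.823, 0.0]
wrist_force: [-1.8, 1.0, -2.4]
opening: 0.295
```

Run:
```python
from h import *
togo([.5322,-.232,.222],np.radians(5.3))
```

```text
q [-0.617  0.273  1.669 -0.     1.201  1.317] t 21.45 F [-1.8  1.  -2.4] tq [0.36  0.447 0.411] open 0.2951564388545415
pos [ 0.5302 -0.232   0.2231] yaw deg -110.84 tilt [-0.0004  0.0001]
turn first (deg): [ 1.0000e-02  2.0000e-02 -1.1614e+02]  then shift cm in turned frame: [0.2  0.02 0.11]  shift in present frame: [-0.07 -0.19  0.11]
```

The torque climbs steeply (0.20, 0.32, 0.41 N m within 1.6°), so the nut is at its stop. I'll back off into the play and lift out.

Call:
move_arm --rows "0 0 0 0 0 -1.5 0;0 0 0 0 0 -1.5 0;0 0 0 0 0 -1.5 0;0 0 -0.05 0 0 0 0;0 0 0 0 0 0 0"

```text
time_s: 21.95
eef_pos: [0.5303, -0.2321, 0.2236]
eef_rot: [-0.0, -0.599, 0.8, -0.0]
wrist_force: [-0.7, -1.3, -4.4]
opening: 0.298
```

Run:
```python
from h import *
togo([.5322,-.232,.222],np.radians(5.3))
```

```text
q [-0.617  0.272  1.668 -0.     1.201  1.239] t 21.95 F [-0.7 -1.3 -4.4] tq [0.176 0.172 0.035] open 0.297604888585078
pos [ 0.5303 -0.2321  0.2236] yaw deg -106.35 tilt [-0. -0.]
turn first (deg): [   0.     -0.   -111.65]  then shift cm in turned frame: [0.19 0.01 0.16]  shift in present frame: [-0.06 -0.18  0.16]
```

Call:
move_arm --rows "0 0 -0.3 0 0 0 0;0 0 -0.5 0 0 0 0;0 0 -0.5 0 0 0 0;0 0 -0.5 0 0 0 0;0 0 -0.5 0 0 0 0;0 0 -0.7 0 0 0 0;0 0 0 0 0 0 0"

```text
time_s: 22.65
eef_pos: [0.5309, -0.2324, 0.2553]
eef_rot: [0.0, -0.599, 0.8, -0.001]
wrist_force: [-0.4, 0.2, -3.8]
opening: 0.297
```

Run:
```python
from h import *
togo([.5322,-.232,.36],np.radians(5.3))
```

```text
q [-0.617  0.236  1.643 -0.     1.259  1.238] t 22.65 F [-0.4  0.2 -3.8] tq [0.01  0.008 0.051] open 0.2965542955322027
pos [ 0.5309 -0.2324  0.2553] yaw deg -106.33 tilt [ 0.0021 -0.0015]
turn first (deg): [-4.0000e-02 -1.7000e-01 -1.1163e+02]  then shift cm in turned frame: [  0.14  -0.03 -10.47]  shift in present frame: [ -0.07  -0.14 -10.47]
```

Call:
move_arm --rows "0 0 -1.7 0 0 0 0;0 0 -1.7 0 0 0 0;0 0 -1.8 0 0 0 0;0 0 -1.8 0 0 0 0;0 0 -1.8 0 0 0 0;0 0 -1.7 0 0 0 0;0 0 0 0 0 -8 0;0 0 0 0 0 -8 0;0 0 0 0 0 -8 0;0 0 0 0 0 -8 0;0 0 0 0 0 -8 0;0 0 0 0 0 -8 0;0 0 0 0 0 -8 0;0 0 0 0 0 -8 0;0 0 0 0 0 -8 0;0 0 0 0 0 -8 0;0 0 0 0 0 -8 0;0 0 0 0 0 -8 0;0 0 0 0 0 -8 0;0 0 0 0 0 -7.6 0"

```text
time_s: 24.65
eef_pos: [0.5302, -0.232, 0.3585]
eef_rot: [-0.0, 0.999, 0.049, -0.0]
wrist_force: [-0.1, 0.3, -3.3]
opening: 0.295
```

Run:
```python
from h import *
togo([.5684,.2714,.36],np.radians(5.3))
```

```text
q [-0.617  0.148  1.533  0.     1.46  -0.715] t 24.65 F [-0.1  0.3 -3.3] tq [ 0.04   0.016 -0.005] open 0.29502623489065843
pos [ 0.5302 -0.232   0.3585] yaw deg 5.59 tilt [-0.0003  0.0002]
turn first (deg): [-0.01  0.02  0.29]  then shift cm in turned frame: [  8.45 -49.77  -0.15]  shift in present frame: [  8.71 -49.72  -0.14]
```

Call:
move_arm --rows "0 0 0 0 0 0.3 0;0.3 -1.5 0 0 0 0 0;0.5 -3 0 0 0 0 0;0.6 -3.5 0 0 0 0 0;0.6 -3.5 0 0 0 0 0;0.6 -3.5 0 0 0 0 0;0.6 -3.5 0 0 0 0 0;0.6 -3.5 0 0 0 0 0;0.6 -3.5 0 0 0 0 0;0.6 -3.5 0 0 0 0 0;0.6 -3.5 0 0 0 0 0;0.6 -3.5 0 0 0 0 0;0.6 -3.5 0 0 0 0 0;0.6 -3.5 0 0 0 0 0;0.5 -3.2 0 0 0 0 0;0.4 -2.3 0 0 0 0 0;0.15 -1.27 0 0 0 0 0;0 0 0 0 0 0 0;0 0 0 0 0 0 0;0 0 0 0 0 0 0"

```text
time_s: 26.65
eef_pos: [0.5714, 0.27, 0.3587]
eef_rot: [0.0, 0.999, 0.042, -0.0]
wrist_force: [0.5, 0.3, -3.9]
opening: 0.298
```

Run:
```python
from h import *
togo([.5684,.2714,.36],np.radians(5.3))
c=cam("wrist"); cv2.imwrite("pics/w6.png",cv2.resize(c["color"][120:340,180:380],None,fx=2.7,fy=2.7,interpolation=cv2.INTER_CUBIC))
```

```text
q [ 0.254  0.268  1.392 -0.     1.482  0.169] t 26.65 F [ 0.5  0.3 -3.9] tq [0.009 0.014 0.04 ] open 0.2976313837180416
pos [0.5714 0.27   0.3587] yaw deg 4.87 tilt [-0.0001 -0.0005]
turn first (deg): [ 0.03  0.01 -0.43]  then shift cm in turned frame: [-0.29 -0.17 -0.13]  shift in present frame: [-0.29 -0.17 -0.13]
```

View pics/w6.png

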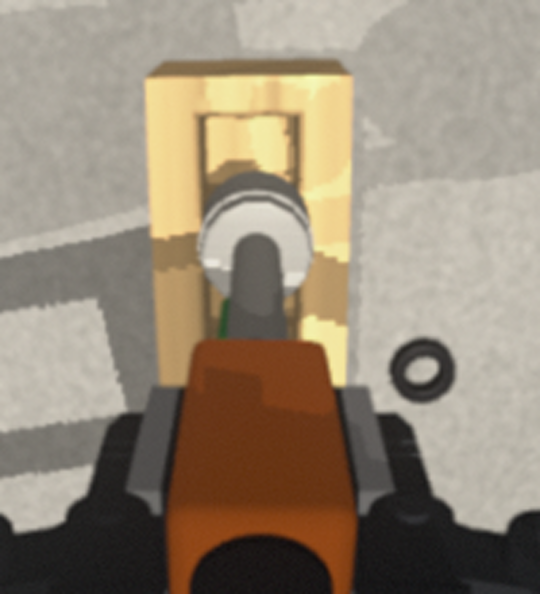

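Call:
move_arm --rows "-0.3 -0.17 0 0 0 -0.4 0;0 0 0 0 0 0 0;0 0 1.5 0 0 0 0;0 0 1.5 0 0 0 0;0 0 1.5 0 0 0 0;0 0 1.5 0 0 0 0;0 0 1 0 0 0 0;0 0 0.5 0 0 0 0;0 0 0 0 0 0 0;0 0 0 0 0 0 0"

```text
time_s: 27.7
eef_pos: [0.5686, 0.2726, 0.2842]
eef_rot: [-0.0, 0.999, 0.047, 0.0]
wrist_force: [-0.2, -0.2, -4.0]
opening: 0.302
```

Run:
```python
from h import *
togo([.5684,.2714,.222],np.radians(5.3))
c=cam("wrist"); cv2.imwrite("pics/w7.png",cv2.resize(c["color"][120:340,180:380],None,fx=2.7,fy=2.7,interpolation=cv2.INTER_CUBIC))
```

```text
q [ 0.259  0.318  1.479 -0.     1.343  0.166] t 27.7 F [-0.2 -0.2 -4. ] tq [ 0.027  0.013 -0.035] open 0.3020680508934661
pos [0.5686 0.2726 0.2842] yaw deg 5.37 tilt [0.0009 0.0002]
turn first (deg): [-0.01 -0.05  0.07]  then shift cm in turned frame: [-0.03  0.12  6.22]  shift in present frame: [-0.04  0.12  6.22]
```

View pics/w7.png

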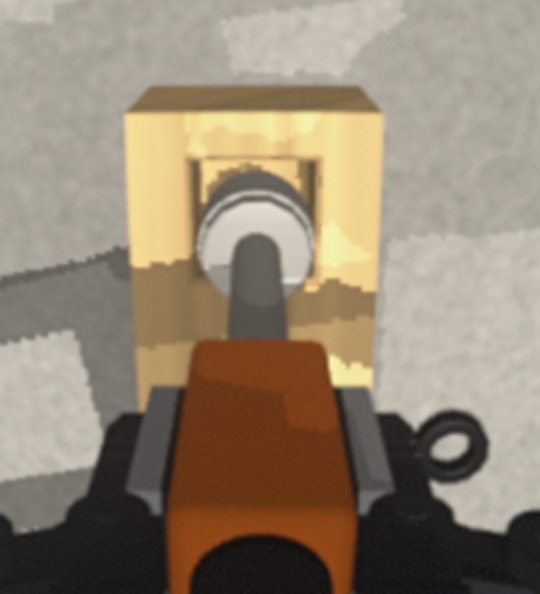

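The socket is centred over the slot (256 against 254 px). I'll go down into it.

Call:
move_arm --rows "-0.04 0.1 0 0 0 0 0;0 0 1 0 0 0 0;0 0 1 0 0 0 0;0 0 1 0 0 0 0;0 0 1 0 0 0 0;0 0 1 0 0 0 0;0 0 0.6 0 0 0 0;0 0 0 0 0 0 0;0 0 0 0 0 0 0"

```text
time_s: 28.65
eef_pos: [0.5681, 0.2716, 0.2278]
eef_rot: [-0.0, 0.999, 0.047, 0.0]
wrist_force: [0.4, -0.1, -3.4]
opening: 0.298
```

Run:
```python
from h import *
togo([.5684,.2714,.219],np.radians(5.3))
```

```text
q [ 0.258  0.372  1.528 -0.     1.241  0.164] t 28.65 F [ 0.4 -0.1 -3.4] tq [ 0.037 -0.012  0.041] open 0.2979163536873491
pos [0.5681 0.2716 0.2278] yaw deg 5.37 tilt [0.0002 0.    ]
turn first (deg): [-0.   -0.01  0.07]  then shift cm in turned frame: [0.03 0.02 0.88]  shift in present frame: [0.03 0.02 0.88]
```

Call:
move_arm --rows "0 0 0.3 0 0 0 0;0 0 0.2 0 0 0 0;0 0 0.1 0 0 0 0;0 0 0.1 0 0 0 0;0 0 0 0 0 0 0"

```text
time_s: 29.15
eef_pos: [0.5679, 0.2715, 0.2206]
eef_rot: [0.0, 0.999, 0.047, -0.0]
wrist_force: [0.2, 0.8, -4.2]
opening: 0.295
```

Run:
```python
from h import *
togo([.5684,.2714,.219],np.radians(5.3))
```

```text
q [0.258 0.38  1.534 0.    1.228 0.164] t 29.15 F [ 0.2  0.8 -4.2] tq [-0.007 -0.002  0.027] open 0.29524538261603156
pos [0.5679 0.2715 0.2206] yaw deg 5.36 tilt [-0.0002 -0.    ]
turn first (deg): [0.   0.01 0.06]  then shift cm in turned frame: [0.05 0.01 0.16]  shift in present frame: [0.05 0.01 0.16]
```

Call:
move_arm --rows "0 0 0.05 0 0 0 0;0 0 0.05 0 0 0 0;0 0 0.05 0 0 0 0;0 0 0 0 0 0 0"

```text
time_s: 29.55
eef_pos: [0.5681, 0.2716, 0.22]
eef_rot: [-0.0, 0.999, 0.047, 0.0]
wrist_force: [-2.3, -0.7, 2.7]
opening: 0.293
```

Run:
```python
from h import *
togo([.5684,.2714,.219],np.radians(5.3))
```

```text
q [ 0.258  0.381  1.534 -0.     1.226  0.164] t 29.55 F [-2.3 -0.7  2.7] tq [-0.228  0.56   0.027] open 0.29335379491744495
pos [0.5681 0.2716 0.22  ] yaw deg 5.37 tilt [0.0006 0.0001]
turn first (deg): [-0.   -0.04  0.07]  then shift cm in turned frame: [0.03 0.02 0.1 ]  shift in present frame: [0.03 0.02 0.1 ]
```

The socket is on the slot floor at z = 0.220, the same as at the grasp. I'll ease the push and release.

Call:
move_arm --rows "0 0 -0.08 0 0 0 0;0 0 0 0 0 0 0;0 0 0 0 0 0 0.5;0 0 0 0 0 0 0.7;0 0 0 0 0 0 1;0 0 0 0 0 0 1;0 0 0 0 0 0 1;0 0 0 0 0 0 1;0 0 -1 0 0 0 1;0 0 -2 0 0 0 1;0 0 -2 0 0 0 1;0 0 -2 0 0 0 1;0 0 -3 0 0 0 1;0 0 -3 0 0 0 1;0 0 -2 0 0 0 1;0 0 0 0 0 0 1;0 0 0 0 0 0 1"

```text
time_s: 31.25
eef_pos: [0.5679, 0.2715, 0.3705]
eef_rot: [-0.0, 0.999, 0.047, 0.001]
wrist_force: [-0.5, 0.0, -1.1]
opening: 1.004
```

Run:
```python
from h import *
togo([.5684,.2714,.219],np.radians(5.3))
s=cam("scene"); cv2.imwrite("pics/s8.png",cv2.resize(s["color"][100:340,150:470],None,fx=2.4,fy=2.4))
c=cam("wrist"); cv2.imwrite("pics/w8.png",c["color"])
```

```text
q [ 0.258  0.255  1.384 -0.     1.501  0.164] t 31.25 F [-0.5  0.  -1.1] tq [-0.003  0.014 -0.007] open 1.0042511777417282
pos [0.5679 0.2715 0.3705] yaw deg 5.37 tilt [0.0011 0.0003]
turn first (deg): [-0.01 -0.06  0.07]  then shift cm in turned frame: [4.000e-02 1.000e-02 1.515e+01]  shift in present frame: [ 0.03  0.02 15.15]
```

View pics/s8.png

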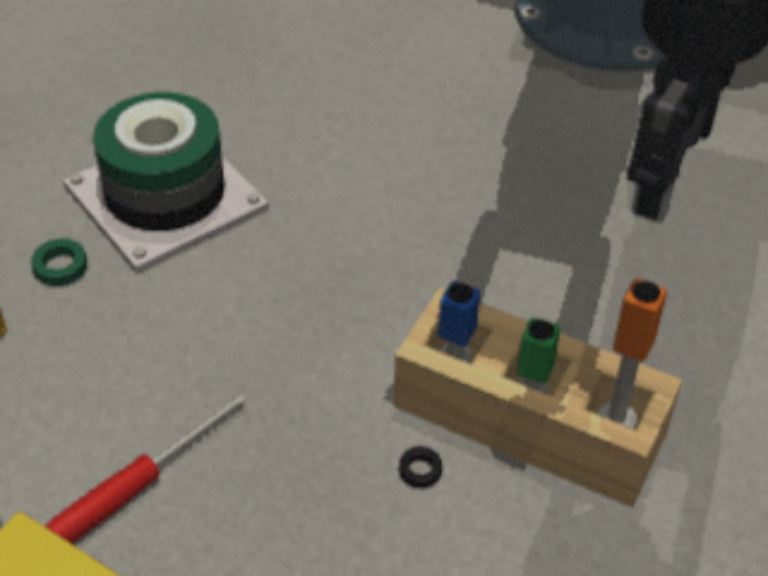

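View pics/w8.png

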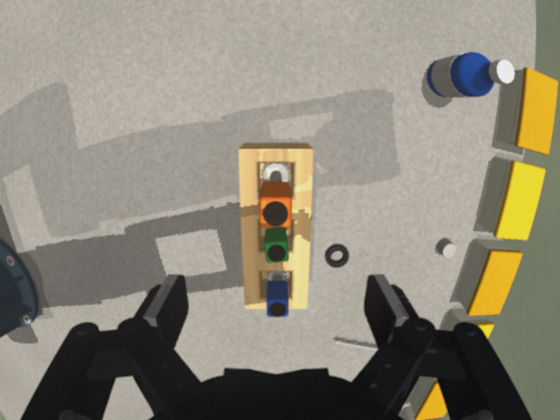

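The orange driver stands upright in its own slot (wrist view about (275,212)). The stubby drivers, both rings and the stack are where they were, and the gripper is clear. Handing in.

Run:
```python
from bench import ctrl
print(ctrl.hand_in())
```

```text
the job is handed in; nothing more can be done
None
```

I tightened the nut to its stop with the long orange driver, stood the driver back upright in its own slot, and handed the job in at about 31 s. No verdict was reported.

- **Seating the socket:** It dropped onto the nut after about 63° of clockwise search. It then seated firmly at a tool height of 0.223 m, against about 0.222 m expected.
- **Tightening:** I turned the nut about 50° clockwise at roughly 0.1 N m. The torque then climbed from 0.20 to 0.41 N m within 1.6°, which I took as the stop. It stayed below the 0.5 N m limit. I did not read the nut's angle directly.
- **Force:** The highest vertical load I read on the nut was about 10 N, and side forces stayed below about 3 N. These are readings at the end of each move, so short peaks in between were not seen.
- **Possible drag:** During the early part of the search the torque read 0.12–0.14 N m, so the nut may have been turned slightly clockwise before the socket dropped on.
- **Final check:** The last pictures show the driver upright in its original slot, and it touched the slot floor at the same height as when I gripped it. The blue and green drivers, both rings and the stack show no visible movement, and the gripper is open and clear.

No check failed. The bore position from the fixed cameras and from the wrist camera differed by about 1 mm, which the side-force corrections took up.

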